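# Show a washed saucer to the phone camera

### The arm

A 7-joint arm with a two-finger parallel gripper is mounted at the origin on the work surface. World frame = base frame: x ahead of the robot, y to its left, z up, the work surface at z = 0. Lengths are in m, angles in rad, forces in N, time in s.
With the tool pointing down it reaches from about 0.4 to 0.85 m from the base axis. Payload 4.5 kg.
Tool frame: the origin (TCP) lies midway between the tips of the shut fingers; the grasp point (between the pads) lies 19 mm behind it; z points along the fingers, y is the line along which they close (so a half turn about z gives the same grasp; the last joint's range is limited). The gripper opens to 88 mm and grips with 3 to 60 N. Pads are 18 mm wide; open, the fingers measure 123 mm over their backs; the gripper's body (75 mm by 187 mm) begins 45 mm behind the grasp point.
Start: joints at [-1.226, 0.689, -0.195, 1.565, 0.157, 0.902, -0.215], TCP at [0.191, 0.595, 0.218] pointing down, gripper open.
Joint ranges: [-3.01, 3.01], [-0.46, 2.08], [-1.47, 1.51], [0.13, 2.56], [-1, 4.14], [0.04, 2.09], [-2.66, 2.66]. Speed limits (rad/s): [2.57, 2.57, 3.14, 3.14, 3.14, 3.14, 3.14].

### API

Orientations are given as a unit quaternion [x, y, z, w].
In Python, from plant import r gives the robot as it stands.
- The arm moves only by the tool move_arm, never from a script. Its argument "targets" is a list that holds one entry, the list of rows, each a list of 7 numbers: the opening, from 0 (shut) to 1 (fully open), then the shift along the tool's x, y, z in mm, then the turn, a rotation vector about the tool's x, y, z in degrees. In form: [[[claw, dx, dy, dz, ax, ay, az], ...]]. A call has 1 to 10 rows; each row is the pose to reach, as a shift and turn from the pose commanded when the call began, along the tool's axes at that moment; what a row does not reach only later rows make up. A row lasts 1/8 s, in which the tool goes at most 62.5 mm and 10.7 degrees, less where a joint would pass 70% of its speed; a pose out of reach is approached as far as the arm can. A call with a gripper value outside its range is refused whole. The fingers move at their own pace and stop on an object; "newtons" is the grip in N (left out, the last holds). Time passes only in rows, so rows that repeat a pose let the fingers close. It gives the time, the measured TCP pose, the force, the opening and the grip force at its end, in the units of the state.
- r.get_state(): the state, without advancing time (a new reading comes with each control period).
- r.snapshot(name): name is "side" or "top"; returns the picture (480x640x3 uint8, red, green, blue); there is no depth.
- r.camera_info(name): a dict with "fx", "fy", "cx", "cy" (pixels), "R" (3x3) and "t" (3): a world point X has camera coordinates R X + t. Camera axes: x right, y down, z forward; pixel columns grow to the right and rows downward; lengths in m; the calibration is good to about 2 mm. A picture is of the moment at which its call begins. camera_info takes no time and is no camera call.
- r.finish_job(): hands the job in; it is judged then, once.
The state is a dict: "clock": time; "q": joint angles; "qd": joint speeds; "joint_torque": joint torques, N m; "tool_pos": TCP position; "eef_rot": TCP orientation; "contact_force": force on the tool from outside, world axes, zero at the start; "moment": the same for the moment, N m; "opening": opening from 0.0 (shut) to 1.0 (fully open); "finger_force": force on a finger pad.
Only numpy, scipy, OpenCV 4.12 (cv2) and the standard library are available. Lean on these libraries where they do the work, as an engineer would, in place of code of your own. Each camera call takes 0.05 s, during which the arm holds its last target. There are 200 camera calls.

### The job

The washed saucer has to be checked for chips over a video call. First fold the drying rack's carrying handle down towards the robot until it rests fully in its catches, and only then take the round saucer out of the rack and hold it up in front of the phone: centred on the camera lens, about 15 cm from it, upright, with its hollow side squarely facing the lens. Finish while still holding the saucer there, still and touching nothing but the gripper, with the handle left down; leave the other dishes in their slots and everything else on the worktop where it is.

Things in the scene. Friction and masses are not known exactly. Their poses are not given: they have to be found in the camera images.
- rack: Grey drying rack, 150 mm (x) by 216 mm (y), fixed to the worktop. Origin: centre of its underside; z up, -x side towards the robot. Upright slots at y = -52, 0, +52 mm between wire fingers at x = +-35 mm that end 88 mm above the worktop. Dishes stand there with some play, faces to +-y, tops 129 to 145 mm above the worktop. Posts at y = +-105 mm, 126 mm tall, carry the handle's hinge.
- handle (a joint): Angle of the rack's carrying handle, rad: 0 = folded down towards the robot (rack -x side), lying level in its catches against its stop; about 1.57 = straight up over the dishes, in the way of taking them. It starts somewhere from 1.0 to 1.6. The hinge is stiff: it stays where it is left and needs under 2 N at the grip.
- handle_grip (a point): Middle of the handle's wooden grip: a round bar 16 mm thick, 110 mm long, along the rack's y, joined by 8 mm wire to side arms at the rack's y = +-113 mm. It swings on a 140 mm radius about the hinge line; folded down it is at x = -140 mm, z = 115 mm in the rack's frame. The point turns with the handle.
- handle_hinge (a point): Middle of the handle's hinge line (which runs along the rack's y), 115 mm above the rack's origin.
- saucer: Round white ceramic saucer, 130 mm across, 12 mm thick overall at the rim, about 0.17 kg. Origin: centre of the disc. Its x axis is the disc's axis and points out of the hollow (eating) side; the other side has a foot ring. It stands on edge in any of the three slots, centre 80 mm above the worktop, hollow side to the rack's -y. It may have turned about its own x axis.
- phone_lens (a point): Lens on the phone that stands upright on a small round-footed stand (fixed): front of the lens, 178 mm above the worktop, on the phone's centre line, on the grey back in a black square. x axis: the level direction in which the camera looks; z up. The phone is 72 mm wide, 9 mm thick, its top 202 mm above the worktop.
- phone: The phone on its stand (fixed). Origin: centre of the underside of the round foot (90 mm across), axes as the lens's: x the way the camera looks, z up.
- board: Rectangular wooden board 110 wide, 115 tall, 10 mm thick, standing in another slot. Origin: middle of its lower edge; x is its face normal, z up. Stays in its slot.
- grater: Rectangular flat steel grater plate 95 wide, 105 tall, 8 mm thick, standing in another slot. Origin: middle of its lower edge; x is its face normal, z up. Stays in its slot.
- mug: Blue ceramic mug, 76 mm across, 85 mm high, standing on the worktop between rack and phone. Origin: centre of its underside; the handle is on its +y.
- spoon: Wooden spoon lying on the worktop along its own x. Origin: on its underside near the middle.
- soap: Soap bottle, 60 mm across, 160 mm tall, standing at the far side. Origin: centre of its underside.
- jar: Lidded storage jar, 72 mm across, 110 mm tall, on the left. Origin: centre of its underside.
- brush: Dish brush lying along its own x on the left. Origin: on its underside near the middle.
Things that resemble listed ones, but are neither listed nor needed, are in the scene too. Leave any blue look-alike of the saucer alone.

How it is judged:
On the way, in this order (a step that is already met when the one before it is completed fails the run):
1. the rack's handle is folded down into its catches (value of joint handle below 0.08 rad), for 0.2 s.
2. the saucer is out of the rack (distance of saucer from where it was at the start of the episode above 0.1 m and contact force between the fingers and saucer above 1 N), for 0.1 s.
At the end, for the whole second after the job is handed in: Handle down (within 0.08 rad of its stop); the gripper holds the saucer in the air, still, touching nothing else, its centre 110 to 190 mm in front of the lens and within 25 mm of the lens axis sideways and in height, its axis within 0.2 rad of the lens axis, hollow side to the lens (value of joint handle below 0.08 rad and x of saucer in the frame of phone_lens between 0.11 and 0.19 m and y of saucer in the frame of phone_lens between -0.025 and 0.025 m and z of saucer in the frame of phone_lens between -0.025 and 0.025 m and angle between the x axis of saucer and the x axis of phone_lens, either way round below 0.2 rad and x of phone_lens in the frame of saucer above 0.08 m and contact force between the fingers and saucer above 1 N and contact force between saucer and phone below 0.05 N and contact force between saucer and rack below 0.05 N and contact force between saucer and mug below 0.05 N and contact force between saucer and soap below 0.05 N and linear speed of saucer below 0.03 m/s); the arm keeps its last pose, push and grip.
It fails at once if the saucer is taken out before the handle is down (distance of saucer from where it was at the start of the episode above 0.04 m and value of joint handle above 0.15 rad).
It fails at once if the board or the grater is taken or knocked out of its slot (distance of any of board, grater from where it was at the start of the episode above 0.035 m).
It fails at once if the mug, spoon, soap, jar or brush is disturbed (distance of any of mug, spoon, soap, jar, brush from where it was at the start of the episode above 0.04 m).
It also fails if it takes over 53 s, if anything falls off the work surface, if the arm or the gripper's body presses on something with over 40 N, if the wrist force passes 120 N, or if a joint passes its speed limit or range.

## Working session

There is one attempt and no reset: what is moved stays moved. The work goes in short steps, Python scripts to look and compute and a tool call to move; the robot and the scene stay as the last step left them, time stands still between calls to the robot, and variables do not carry over. Pictures are saved under pics/ and viewed, at most 10 in all, crops included, and the job is handed in when it is done.

Besides the shell and the picture viewer there is one more tool, called by a JSON object that holds its "method" and its "body". move_arm: Moves the arm, as the interface text tells. Its arguments: {"type":"object","properties":{"targets":{"type":"array","items":{"type":"array","items":{"type":"array","items":{"type":"number"}}}},"newtons":{"type":"number"}},"required":["targets"]}

```bash
mkdir -p pics; ls; python3 - <<'E'
from plant import r
import cv2,numpy as np
for n in("side","top"):
    p=r.snapshot(n);cv2.imwrite(f"pics/{n}0.png",p[:,:,::-1])
    i=r.camera_info(n);print(n,i)
print(r.get_state())
E
```

```text
pics
side {'fx': 500.8727271021498, 'fy': 500.8727271021498, 'cx': 313.85353096355, 'cy': 241.65833025268768, 'R': array([[ 0.87689658, -0.48045725,  0.01460212],
       [-0.32926353, -0.62252578, -0.7099628 ],
       [ 0.35019697,  0.617756  , -0.70408778]]), 't': array([-0.42708359,  0.31308295,  1.04541706])}
top {'fx': 471.68507395215704, 'fy': 471.68507395215704, 'cx': 328.4102574851343, 'cy': 243.7492400858454, 'R': array([[-0.019155  , -0.99968631, -0.01613611],
       [-0.98438361,  0.02168159, -0.17469637],
       [ 0.17499143,  0.01253781, -0.98449012]]), 't': array([0.10764475, 0.54152041, 0.94744559])}
{'clock': 0.1, 'q': array([-1.22621299,  0.68988611, -0.19453971,  1.56623636,  0.1573254 ,
        0.90250045, -0.21510003]), 'qd': array([ 0.00026429, -0.00017944,  0.00051388, -0.00341109, -0.00096571,
        0.00082917, -0.0002407 ]), 'joint_torque': array([-3.08452421e-03, -5.28516698e+01, -1.27197560e+00, -1.53840709e+01,
       -5.26754244e-02,  1.93282431e-03,  5.23733104e-05]), 'tool_pos': array([0.19098464, 0.59447548, 0.21720048]), 'eef_rot': array([ 1.54714282e-01,  9.87958917e-01, -8.15293026e-04, -6.28025443e-05]), 'contact_force': array([-0.62378887,  0.14107622, -0.57369464]), 'moment': array([0.00363441, 0.00106808, 0.01827375]), 'finger_force': 0.0, 'opening': 1.000852335864728}
```

View pics/side0.png

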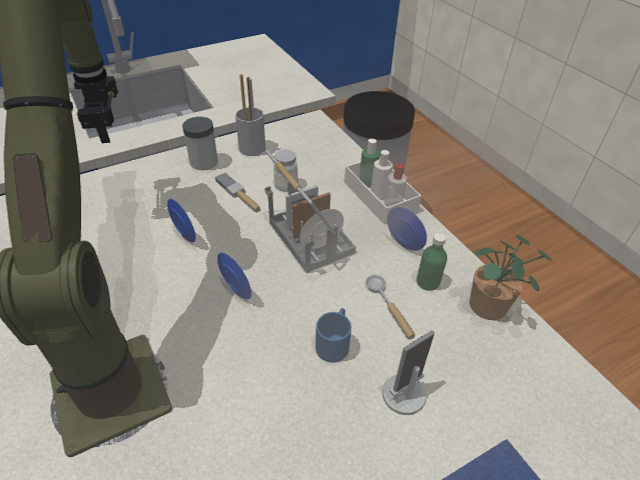

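View pics/top0.png

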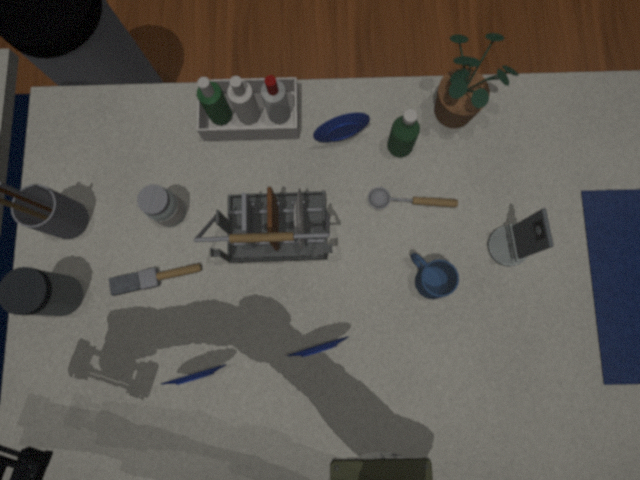

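The side view shows the rack at about (312,230), with the white saucer at (325,225) in front of the brown board (310,212). The handle's wooden grip runs from (270,155) to (310,195), and the phone is at (412,370) with its screen towards this camera. In the top view the rack is at (278,227), the grip spans (230-293,238), and the phone's grey back is at (535,232).

What could be taken for the saucer: the white disc in the rack, side (325,225) and top (300,215); and blue look-alikes at side (180,220), (234,275) and (406,229). I choose the white one in the rack and will check it in a crop.

```bash
python3 - <<'E'
import cv2,numpy as np
s=cv2.imread("pics/side0.png");t=cv2.imread("pics/top0.png")
f=lambda im,x,y,w,h,k:cv2.resize(im[y:y+h,x:x+w],None,fx=k,fy=k,interpolation=cv2.INTER_CUBIC)
a=f(s,255,140,110,140,4)  # 440x560
b=np.vstack([f(t,190,180,160,100,2.2),f(t,480,200,80,75,4)]) if 0 else None
c=f(t,190,175,90*2,100,2);d=f(t,480,195,90,80,4)
H=np.zeros((560,800,3),np.uint8);H[:560,:440]=a;H[:200,440:800]=c;H[205:525,440:800]=d
cv2.imwrite("pics/crop1.png",H)
E
```

```text
(no output)
```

View pics/crop1.png

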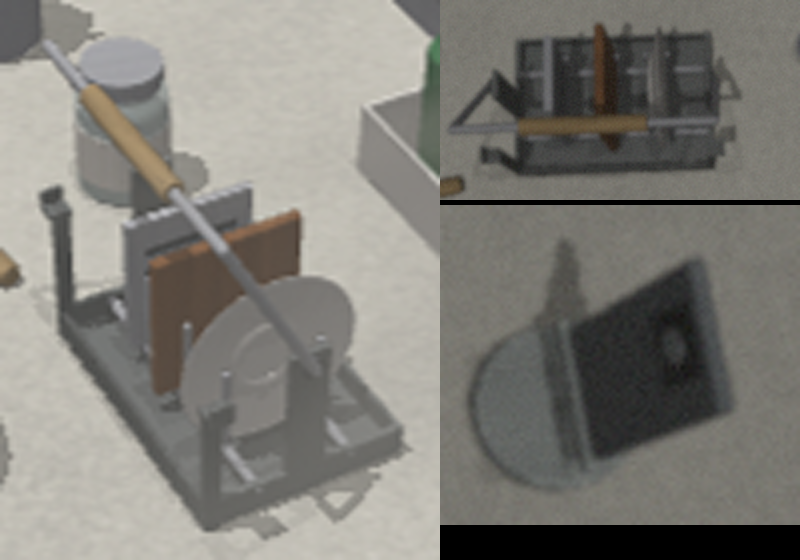

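The crop confirms the white disc with a ring, at side (322,228), standing in the rack's front (-y) slot next to the board. The phone back with its lens is at top (538.8,231), and the grip's midpoint is at side (288,175) and top (261,237.5).

```bash
cat > h.py <<'E'
from plant import r
import numpy as np, cv2
from scipy.spatial.transform import Rotation as Ro
I={n:r.camera_info(n) for n in("side","top")}
def ray(n,p):
    i=I[n];d=i["R"].T@np.array([(p[0]-i["cx"])/i["fx"],(p[1]-i["cy"])/i["fy"],1]);return -i["R"].T@i["t"],d
def plane(n,p,z):
    c,d=ray(n,p);return c+d*(z-c[2])/d[2]
def tri(ps,pt):
    (a,u),(b,v)=ray("side",ps),ray("top",pt);s=np.linalg.lstsq(np.c_[u,-v],b-a,rcond=None)[0]
    return (a+u*s[0]+b+v*s[1])/2,np.linalg.norm(a+u*s[0]-b-v*s[1])
def proj(n,X):
    i=I[n];c=i["R"]@np.array(X)+i["t"];return np.round([i["fx"]*c[0]/c[2]+i["cx"],i["fy"]*c[1]/c[2]+i["cy"]],1)
E
python3 - <<'E'
from h import *
np.set_printoptions(precision=4,suppress=True)
print("grip",tri((288,175),(261,237.5)), tri((277,162),(229,238.5)),tri((298.75,187.5),(293.5,236.5)))
for p in[(227.5,261),(327,258.5),(228.5,194),(326,192.5)]:print("rack top z0.015",plane("top",p,.015))
for p in[(307.5,272.5),(355,247.5),(270.5,225)]:print("rack side z0",plane("side",p,0))
print("lens",plane("top",(538.75,231),.178))
a,b=plane("top",(544.25,209.25),.202),plane("top",(552.5,245.75),.202);print("ptop",a,b,np.linalg.norm(a-b))
print("foot",plane("top",(503.75,245),.006),plane("side",(405,394),.006))
# saucer top: side & top
for n,p in(("side",(321,238)),):print(plane(n,p,.08))
# edges top crop: saucer at z .145
for p in[(294+6,188),(299.5,231)]:print("sauc top",plane("top",p,.11))
m=plane("top",(437,279),.08);print("mug",m)
E
```

```text
grip (array([0.5253, 0.2088, 0.2372]), np.float64(0.0036936070098131436)) (array([0.5234, 0.2631, 0.2409]), np.float64(0.002335297361535716)) (array([0.5253, 0.1529, 0.2388]), np.float64(0.003294907741008053))
rack top z0.015 [0.5163 0.3173 0.015 ]
rack top z0.015 [0.5171 0.1006 0.015 ]
rack top z0.015 [0.6673 0.3179 0.015 ]
rack top z0.015 [0.6656 0.1001 0.015 ]
rack side z0 [0.5226 0.099  0.    ]
rack side z0 [0.679  0.1184 0.    ]
rack side z0 [0.5151 0.3061 0.    ]
lens [ 0.5358 -0.2901  0.178 ]
ptop [ 0.5706 -0.2932  0.202 ] [ 0.504  -0.3011  0.202 ] 0.0669996996435145
foot [ 0.54   -0.2867  0.006 ] [ 0.5395 -0.2998  0.006 ]
[0.5737 0.1231 0.08  ]
sauc top [0.6485 0.151  0.11  ]
sauc top [0.5597 0.1527 0.11  ]
mug [ 0.4613 -0.1207  0.08  ]
```

```bash
cat >> h.py <<'E'
def go(pos,yang,roll=None):
    "shift mm / turn deg in tool axes, tool down, tool y at world angle yang (deg)"
    s=r.get_state();C=Ro.from_quat(s["eef_rot"]);a=np.radians(yang)
    y=np.array([np.cos(a),np.sin(a),0]);z=np.array([0,0,-1.]);T=Ro.from_matrix(np.c_[np.cross(y,z),y,z])
    print(np.round(C.inv().apply(np.array(pos)-s["tool_pos"])*1e3,1),np.round((C.inv()*T).as_rotvec(degrees=True),1),"at",np.round(s["tool_pos"],4))
E
python3 -c "
from h import *
go((.525,.209,.32),0)
go((.525,.209,.32),-90)"
```

```text
[-435.9 -265.1 -102.3] [-0.1  0.1 72.2] at [0.191  0.5945 0.2172]
[-435.9 -265.1 -102.3] [-0.000e+00  1.000e-01  1.622e+02] at [0.191  0.5945 0.2172]
```

{"method": "move_arm", "body": {"targets": [[[1, -40, -25, -60, 0, 0, 8], [1, -90, -55, -100, 0, 0, 16], [1, -140, -85, -102, 0, 0, 25], [1, -190, -115, -102, 0, 0, 34], [1, -240, -146, -102, 0, 0, 43], [1, -290, -176, -102, 0, 0, 52], [1, -340, -207, -102, 0, 0, 61], [1, -390, -237, -102, 0, 0, 70], [1, -436, -265, -102, 0, 0, 72], [1, -436, -265, -102, 0, 0, 72]]]}}

```text
clock: 1.35
tool_pos: [0.5278, 0.204, 0.3196]
eef_rot: [0.709, 0.705, -0.001, 0.002]
contact_force: [0.2, 0.5, -0.8]
opening: 1.0
finger_force: 0.0
```

{"method": "move_arm", "body": {"targets": [[[1, 5, -3, 50, 0, 0, 0], [1, 5, -3, 85, 0, 0, 0], [1, 5, -3, 100, 0, 0, 0], [1, 5, -3, 100, 0, 0, 0], [0, 5, -3, 100, 0, 0, 0], [0, 5, -3, 100, 0, 0, 0], [0, 5, -3, 100, 0, 0, 0], [0, 5, -3, 100, 0, 0, 0]]], "newtons": 12}}

```text
clock: 2.35
tool_pos: [0.5223, 0.2145, 0.2203]
eef_rot: [0.706, 0.708, 0.0, 0.0]
contact_force: [0.1, 0.0, -0.6]
opening: 0.573
finger_force: 0.0
```

```bash
python3 - <<'E'
from h import *
s=r.get_state();print(s["tool_pos"],s["opening"]*88,s["finger_force"],s["contact_force"])
p=r.snapshot("side");cv2.imwrite("pics/grip.png",cv2.resize(p[90:290,200:400,::-1],None,fx=3,fy=3))
E
```

```text
[0.52233792 0.21449913 0.2202876 ] 50.417923204343374 0.0 [ 0.06676727  0.02456559 -0.62225811]
```

View pics/grip.png

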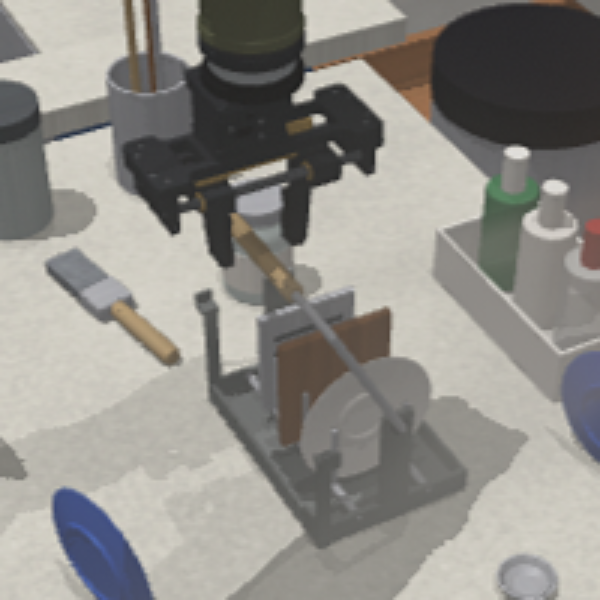

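The picture shows the two fingers at (218,230) and (295,215) on either side of the wooden grip (260,250), still closing.

{"method": "move_arm", "body": {"targets": [[[0, 0, 0, 0, 0, 0, 0], [0, 0, 0, 0, 0, 0, 0], [0, 0, 0, 0, 0, 0, 0], [0, 0, 0, 0, 0, 0, 0], [0, 0, 0, 0, 0, 0, 0], [0, 0, 0, 0, 0, 0, 0]]]}}

```text
clock: 3.15
tool_pos: [0.5224, 0.2145, 0.2199]
eef_rot: [0.706, 0.708, 0.0, 0.0]
contact_force: [2.7, 0.5, -2.2]
opening: 0.155
finger_force: 10.9
```

```bash
python3 - <<'E'
from h import *
s=r.get_state();print(s["opening"]*88)
# arc rows from grip angle a0: hinge (.591,.115)
g=s["tool_pos"]+[0,0,.019];print(g)
a0=np.arccos((.591-g[0])/.14);print(a0)
for a in np.linspace(a0,0,16):print(round(a,2),np.round([( .591-.14*np.cos(a)-(.591-.14*np.cos(a0)))*1e3,-(.14*np.sin(a)-.14*np.sin(a0))*1e3],0))
E
```

```text
13.632539266984729
[0.52239686 0.21446057 0.23887755]
1.0586808660969496
1.06 [ 0. -0.]
0.99 [-8.  5.]
0.92 [-16.  11.]
0.85 [-24.  17.]
0.78 [-31.  24.]
0.71 [-38.  31.]
0.64 [-44.  39.]
0.56 [-50.  47.]
0.49 [-55.  56.]
0.42 [-59.  65.]
0.35 [-63.  74.]
0.28 [-66.  83.]
0.21 [-68.  93.]
0.14 [-70. 102.]
0.07 [-71. 112.]
0.0 [-71. 122.]
```

{"method": "move_arm", "body": {"targets": [[[0, 0, -8, 5, 0, 0, 0], [0, 0, -16, 11, 0, 0, 0], [0, 0, -24, 17, 0, 0, 0], [0, 0, -31, 24, 0, 0, 0], [0, 0, -38, 31, 0, 0, 0], [0, 0, -44, 39, 0, 0, 0], [0, 0, -50, 47, 0, 0, 0], [0, 0, -55, 56, 0, 0, 0]]]}}

```text
clock: 4.15
tool_pos: [0.4669, 0.2144, 0.1633]
eef_rot: [0.706, 0.708, 0.0, 0.0]
contact_force: [0.2, -0.1, 1.5]
opening: 0.009
finger_force: 0.7
```

```bash
python3 - <<'E'
from h import *
p=r.snapshot("side");t=r.snapshot("top")
cv2.imwrite("pics/slip.png",np.hstack([cv2.resize(p[120:290,230:370,::-1],None,fx=3,fy=3),cv2.resize(t[170:290,180:330,::-1],(360,510)[::1])[:510]]))
E
```

```text
(no output)
```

View pics/slip.png

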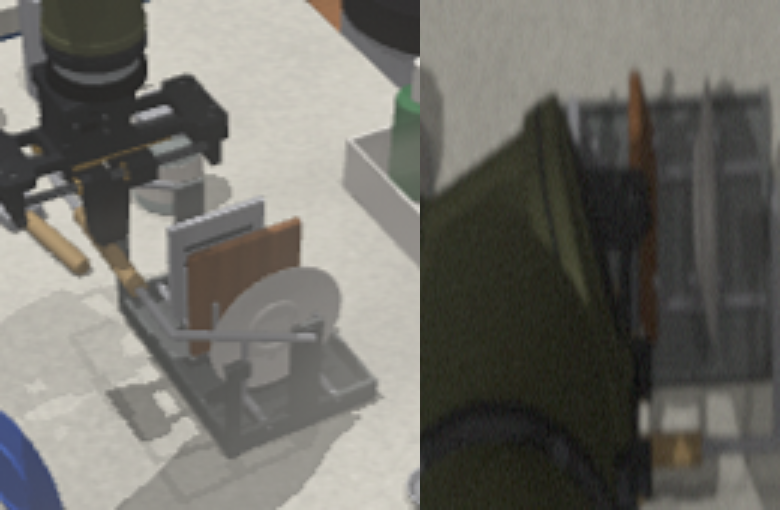

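The handle is now well down: the grip's end is at crop (135,285), which is side (275,215). The shut fingers are over it, because it slipped out of the pads.

```bash
python3 - <<'E'
from h import *
c,d=ray("side",(275,214));X=c+d*(.154-c[1])/d[1];print(X, np.arctan2(X[2]-.115,.591-X[0]))
print(r.get_state()["contact_force"])
for a in(.3,.2,.1,0):print(a,proj("side",(.591-.14*np.cos(a),.154,.115+.14*np.sin(a))))
E
```

```text
[0.46443767 0.154      0.18195335] 0.4865891775408535
[-0.67090422 -0.60097758  0.68438472]
0.3 [272.7 223. ]
0.2 [271.6 227.6]
0.1 [271.1 232.1]
0 [271.1 236.3]
```

{"method": "move_arm", "body": {"targets": [[[0.2, 0, 0, -10, 0, 0, 0], [0.2, 0, 0, -40, 0, 0, 0], [0, 0, -5, -80, 0, 0, 0], [0, 0, -10, -80, 0, 0, 0], [0, 0, -10, -80, 0, 0, 0]]]}}

```text
clock: 4.88
tool_pos: [0.4571, 0.2143, 0.2442]
eef_rot: [0.706, 0.708, 0.0, 0.0]
contact_force: [-0.8, 0.1, -0.6]
opening: 0.005
finger_force: 0.0
```

```bash
python3 - <<'E'
from h import *
p=r.snapshot("side")
cv2.imwrite("pics/slip2.png",cv2.resize(p[140:290,230:370,::-1],None,fx=4,fy=4))
E
```

```text
(no output)
```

View pics/slip2.png

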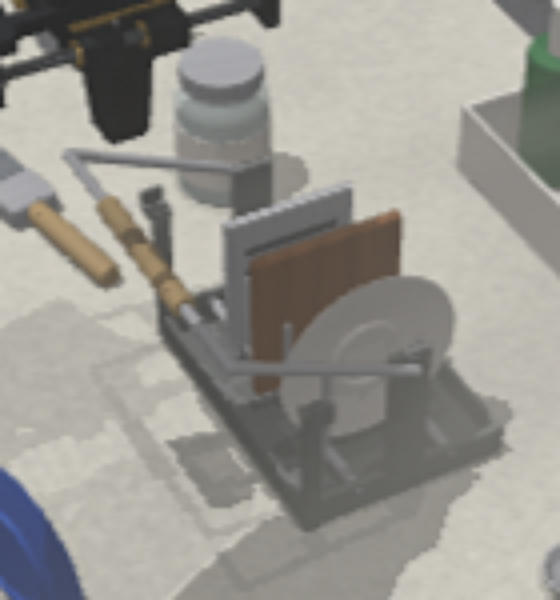

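The handle is clear of the gripper and stands slightly above its catches: the grip runs from (110,205) to (185,300), and the catches are at (155,195) and (315,410). I'll press it down with shut fingers.

{"method": "move_arm", "body": {"targets": [[[0, 0, -3, 50, 0, 0, 0], [0, 0, -3, 80, 0, 0, 0], [0, 0, -3, 95, 0, 0, 0], [0, 0, -4, 107, 0, 0, 0], [0, 0, -5, 115, 0, 0, 0], [0, 0, -5, 120, 0, 0, 0], [0, 0, -5, 123, 0, 0, 0], [0, 0, -5, 123, 0, 0, 0]]]}}

```text
clock: 5.92
tool_pos: [0.4526, 0.2143, 0.121]
eef_rot: [0.706, 0.708, 0.0, 0.0]
contact_force: [0.3, -0.7, 0.6]
opening: 0.005
finger_force: 0.0
```

{"method": "move_arm", "body": {"targets": [[[0, 0, 0, 2, 0, 0, 0], [0, 0, 0, 4, 0, 0, 0], [0, 0, 0, 4, 0, 0, 0]]]}}

```text
clock: 6.3
tool_pos: [0.4523, 0.2143, 0.1169]
eef_rot: [0.706, 0.708, 0.0, 0.0]
contact_force: [0.1, 0.0, -0.3]
opening: 0.001
finger_force: 0.0
```

```bash
python3 - <<'E'
from h import *
p=r.snapshot("side")
cv2.imwrite("pics/down.png",cv2.resize(p[140:290,230:370,::-1],None,fx=4,fy=4,interpolation=2))
E
```

```text
(no output)
```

View pics/down.png

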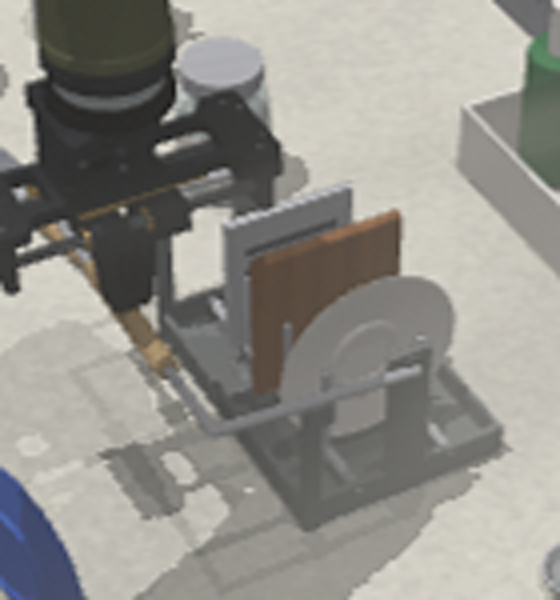

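```bash
python3 - <<'E'
from h import *
def py(p,y):
    c,d=ray("side",p);return np.round(c+d*(y-c[1])/d[1],4)
print("elbow",py((282,246.5),.096),"hinge",py((333.75,232.5),.096),"gripend",py((270.5,229.5),.154),"catch top",py((308,241),.104))
print(proj("side",r.get_state()["tool_pos"]))
for a in(.2,.1,0):print(a,proj("side",(.591-.14*np.cos(a),.096,.115+.14*np.sin(a))))
E
```

```text
elbow [0.4525 0.096  0.131 ] hinge [0.5936 0.096  0.1133] gripend [0.4506 0.154  0.1381] catch top [0.526  0.104  0.1081]
[261.3 220.8]
0.2 [282.3 242.7]
0.1 [281.7 247.2]
0 [281.6 251.5]
```

```bash
python3 - <<'E'
from h import *
for z in(.2442,.25,.255,.26):
    q=proj("side",(.4571,.2143,z));print(z,q,(q-[230,140])*4)
print(r.get_state()["contact_force"])
E
```

```text
0.2442 [259.9 179.7] [119.6 158.8]
0.25 [259.7 177.7] [118.8 150.8]
0.255 [259.6 176. ] [118.4 144. ]
0.26 [259.5 174.2] [118.  136.8]
[-0.23989672  0.27890239  0.04534607]
```

The fingertips appear about 13 mm higher than the reported TCP in both pictures, and the handle still reads about 0.1 rad. I'll keep pressing until the stop is felt.

{"method": "move_arm", "body": {"targets": [[[0, 0, 0, 3, 0, 0, 0], [0, 0, 0, 6, 0, 0, 0], [0, 0, 0, 9, 0, 0, 0]]]}}

```text
clock: 6.72
tool_pos: [0.4521, 0.2142, 0.1077]
eef_rot: [0.706, 0.708, -0.0, -0.0]
contact_force: [-0.9, 0.4, -0.3]
opening: 0.004
finger_force: 0.3
```

{"method": "move_arm", "body": {"targets": [[[0, 0, 0, 2, 0, 0, 0], [0, 0, 0, 4, 0, 0, 0], [0, 0, 0, 4, 0, 0, 0]]]}}

```text
clock: 7.1
tool_pos: [0.4523, 0.2142, 0.1038]
eef_rot: [0.706, 0.708, 0.0, 0.0]
contact_force: [0.3, -0.1, 0.7]
opening: 0.006
finger_force: 0.0
```

{"method": "move_arm", "body": {"targets": [[[0, 0, 0, 2, 0, 0, 0], [0, 0, 0, 4, 0, 0, 0], [0, 0, 0, 4, 0, 0, 0]]]}}

```text
clock: 7.48
tool_pos: [0.4525, 0.2143, 0.102]
eef_rot: [0.706, 0.708, 0.001, 0.0]
contact_force: [-4.2, -1.9, 23.4]
opening: 0.008
finger_force: 11.4
```

```bash
python3 - <<'E'
from h import *
p=r.snapshot("side")
cv2.imwrite("pics/down2.png",cv2.resize(p[140:290,230:370,::-1],None,fx=4,fy=4,interpolation=2))
print(r.get_state()["contact_force"])
E
```

```text
[-4.06346441 -1.04251274 23.67452431]
```

View pics/down2.png

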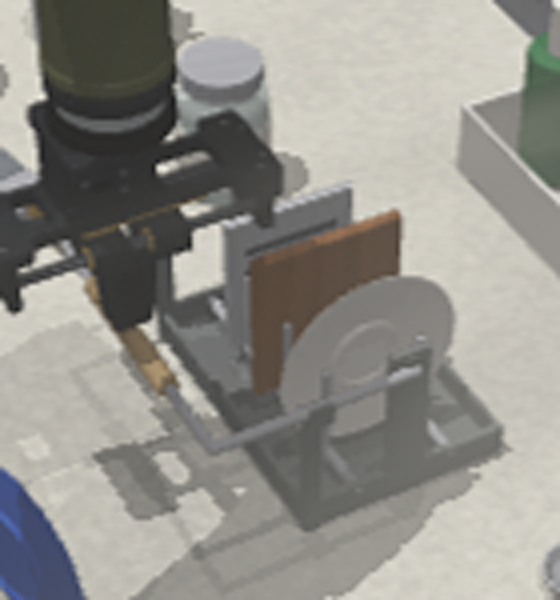

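The picture shows the handle arm down in its catches: the elbow at crop (210,447) fits 0 rad. The force also rose to 23 N at the stop, so the tips sit about 19 mm above the reported TCP. Next I retract, and measure the saucer more precisely.

{"method": "move_arm", "body": {"targets": [[[0, 0, 0, -60, 0, 0, 0], [0, 0, 0, -120, 0, 0, 0], [0.4, -10, 30, -160, 0, 0, 8], [0.4, -20, 60, -170, 0, 0, 18], [0.4, -30, 90, -170, 0, 0, 28], [0.4, -40, 110, -170, 0, 0, 38], [0.4, -50, 125, -170, 0, 0, 48], [0.4, -60, 138, -170, 0, 0, 58], [0.4, -60, 138, -170, 0, 0, 68], [0.4, -60, 138, -170, 0, 0, 78]]]}}

```text
clock: 8.78
tool_pos: [0.5904, 0.1545, 0.2696]
eef_rot: [0.995, 0.103, -0.0, -0.0]
contact_force: [-1.0, -0.5, -0.4]
opening: 0.401
finger_force: 0.0
```

```bash
python3 - <<'E'
from h import *
r.snapshot("side")
print(I["side"]["t"][:1])
th=np.linspace(0,2*np.pi,400)
def ext(n,x,y):
    P=np.array([proj(n,(x+.065*np.cos(t),y+e,.08+.065*np.sin(t))) for t in th for e in(-.006,.006)])
    return P.min(0),P.max(0)
for x in(.586,.591,.596):
  for y in(.152,.157):print(x,y,"side L,top / R,bot",*ext("side",x,y),"top",*ext("top",x,y))
print("measured side L 300.5 R 343.75 top 209.25; top v 188.8..255.9 u~298.75")
go((.591,.155,.2),-90)
s=r.get_state();print(s["opening"])
E
```

```text
[-0.42708359]
0.586 0.152 side L,top / R,bot [296.1 207.5] [342.6 250.5] top [295.3 189.7] [305.8 253. ]
0.586 0.157 side L,top / R,bot [295.2 206.3] [341.6 249.3] top [292.7 189.7] [303.5 253.1]
0.591 0.152 side L,top / R,bot [297.9 206.9] [344.2 249.9] top [295.2 187.3] [305.8 250.6]
0.591 0.157 side L,top / R,bot [297.  205.7] [343.2 248.7] top [292.7 187.4] [303.5 250.7]
0.596 0.152 side L,top / R,bot [299.6 206.3] [345.8 249.3] top [295.2 185. ] [305.7 248.2]
0.596 0.157 side L,top / R,bot [298.7 205.1] [344.8 248.1] top [292.6 185. ] [303.5 248.3]
measured side L 300.5 R 343.75 top 209.25; top v 188.8..255.9 u~298.75
[ 0.8 -0.1 69.5] [ 0.   0.  11.6] at [0.5903 0.1547 0.2695]
0.39377631385554573
```

{"method": "move_arm", "body": {"targets": [[[0.4, 0, 0, 20, 0, 0, 10], [0.4, 0, 0, 60, 0, 0, 11.6], [0.4, 0, 0, 95, 0, 0, 11.6], [0.4, 0, 0, 120, 0, 0, 11.6], [0.4, 0, 0, 140, 0, 0, 11.6], [0.4, 0, 0, 155, 0, 0, 11.6], [0.4, 0, 0, 167, 0, 0, 11.6], [0.4, 0, 0, 177, 0, 0, 11.6], [0.4, 0, 0, 177, 0, 0, 11.6]]]}}

```text
clock: 9.95
tool_pos: [0.59, 0.1547, 0.0924]
eef_rot: [1.0, 0.005, -0.0, 0.0]
contact_force: [-0.0, -0.2, -0.3]
opening: 0.399
finger_force: 0.0
```

```bash
python3 - <<'E'
from h import *
p=r.snapshot("side");t=r.snapshot("top")
cv2.imwrite("pics/sau.png",cv2.resize(p[110:270,250:390,::-1],None,fx=3.6,fy=3.6,interpolation=2))
print(r.get_state()["contact_force"],r.get_state()["tool_pos"])
E
```

```text
[-0.14312533  0.10508669  0.24198011] [0.59074057 0.15467435 0.09328261]
```

View pics/sau.png

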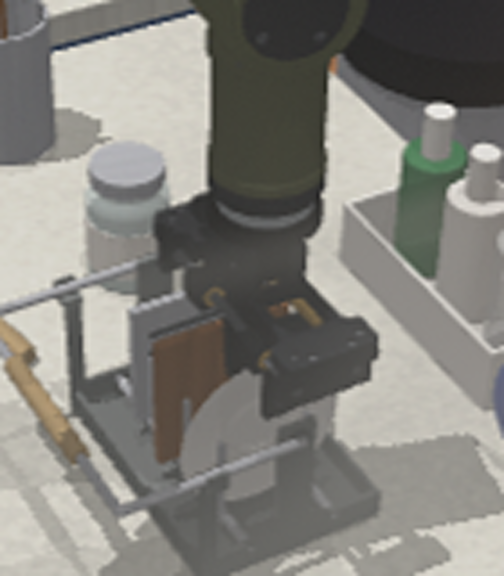

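The gripper straddles the saucer's top: the front finger is at (295,375) before the disc at (255,430), and the board (185,390) is untouched. Closing now.

{"method": "move_arm", "body": {"targets": [[[0, 0, 0, 0, 0, 0, 0], [0, 0, 0, 0, 0, 0, 0], [0, 0, 0, 0, 0, 0, 0], [0, 0, 0, 0, 0, 0, 0], [0, 0, 0, 0, 0, 0, 0], [0, 0, 0, 0, 0, 0, 0]]], "newtons": 25}}

```text
clock: 10.8
tool_pos: [0.5906, 0.1546, 0.0932]
eef_rot: [1.0, 0.005, 0.0, -0.0]
contact_force: [-0.4, -0.3, 2.9]
opening: 0.131
finger_force: 24.9
```

{"method": "move_arm", "body": {"targets": [[[0, 0, 0, -8, 0, 0, 0], [0, 0, 0, -20, 0, 0, 0], [0, 0, 0, -35, 0, 0, 0], [0, 0, 0, -55, 0, 0, 0], [0, 0, 0, -75, 0, 0, 0], [0, 0, 0, -95, 0, 0, 0], [0, 0, 0, -115, 0, 0, 0], [0, 0, 0, -135, 0, 0, 0], [0, 0, 0, -145, 0, 0, 0], [0, 0, 0, -145, 0, 0, 0]]], "newtons": 30}}

```text
clock: 12.05
tool_pos: [0.5907, 0.1547, 0.2388]
eef_rot: [1.0, 0.005, 0.001, -0.0]
contact_force: [-0.4, -0.2, -1.2]
opening: 0.133
finger_force: 29.9
```

```bash
python3 - <<'E'
from h import *
s=r.get_state();print(s["contact_force"],s["opening"])
# saucer centre was at tool z .0932 -> .08 (offset -0.013): target centre (.518,-.141,.178)
L=np.array([.5358,-.2901,.178]);a,b=plane("top",(511,224),.055),plane("top",(518,259),.055);print(a,b,np.degrees(np.arctan2(a[1]-b[1],a[0]-b[0])))
go((.518,-.141,.191),-90+6.8)
go((.518,-.141,.238),-90+6.8)
E
```

```text
[-0.42653779 -0.15764998 -1.17289096] 0.13256201355920622
[ 0.57614169 -0.28779644  0.055     ] [ 0.50173253 -0.29579922  0.055     ] 6.138627019910434
[-75.8 295.   47.5] [-0.  -0.1 -6.2] at [0.5907 0.1547 0.2388]
[-75.8 295.    0.5] [-0.  -0.1 -6.2] at [0.5907 0.1547 0.2388]
```

{"method": "move_arm", "body": {"targets": [[[0, -8, 20, 0, 0, 0, 0], [0, -16, 55, 0, 0, 0, -1], [0, -25, 95, 0, 0, 0, -2], [0, -35, 140, 0, 0, 0, -3], [0, -46, 185, 0, 0, 0, -4], [0, -57, 225, 0, 0, 0, -5], [0, -66, 258, 0, 0, 0, -6], [0, -72, 282, 5, 0, 0, -6], [0, -76, 293, 20, 0, 0, -6], [0, -76, 295, 30, 0, 0, -6]]]}}

```text
clock: 13.3
tool_pos: [0.5164, -0.1418, 0.2068]
eef_rot: [0.998, 0.057, -0.001, -0.0]
contact_force: [0.4, 0.5, -1.4]
opening: 0.14
finger_force: 29.9
```

{"method": "move_arm", "body": {"targets": [[[0, 0, 0, 10, 0, 0, 0], [0, 0, 0, 17, 0, 0, 0], [0, 0, 0, 17, 0, 0, 0], [0, 0, 0, 17, 0, 0, 0]]]}}

```text
clock: 13.8
tool_pos: [0.5178, -0.1409, 0.1911]
eef_rot: [0.998, 0.058, 0.0, 0.0]
contact_force: [1.6, 0.8, -1.9]
opening: 0.134
finger_force: 29.9
```

```bash
python3 - <<'E'
from h import *
s=r.get_state();print(s["tool_pos"],s["opening"],s["contact_force"])
p=r.snapshot("side");t=r.snapshot("top")
f=lambda im,x,y,w,h:cv2.resize(im[y:y+h,x:x+w,::-1],(w*3,h*3),interpolation=2)
cv2.imwrite("pics/hold.png",np.hstack([f(p,265,205,130,190),f(t,430,140,130,190)]))
for n in("side","top"):
    print(n,"centre",proj(n,(.518,-.141,.178)))
    th=np.linspace(0,2*np.pi,400);u=np.array([np.cos(.113),np.sin(.113),0])
    P=np.array([proj(n,np.array([.518,-.141,.178])+.065*(np.cos(k)*u+np.sin(k)*np.array([0,0,1]))) for k in th]);print(P.min(0),P.max(0))
E
```

```text
[ 0.51777749 -0.14090619  0.19111105] 0.13376426065771976 [ 1.5550461   0.79503623 -1.93799419]
side centre [362. 293.]
[336.3 267.5] [386.6 317.3]
top centre [457.6 242.4]
[447.2 207. ] [469.5 277.7]
```

View pics/hold.png

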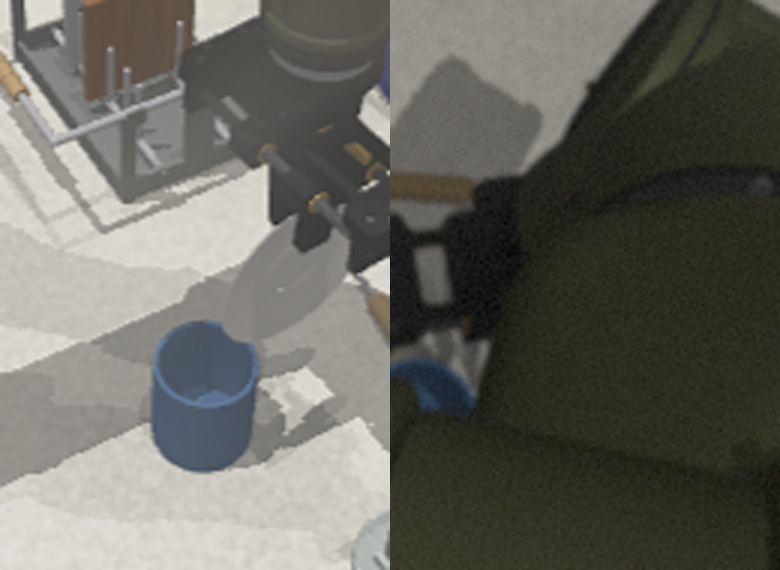

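The saucer is held clear of everything at side crop (285,285), with its rim running (222,310), (255,343), (345,275) and the mug behind it at (205,390). The handle is still down. The disc looks narrow, so I'll measure its tilt from the outline.

```bash
cat > m.py <<'E'
from h import *
def meas(im,seed,tol):
    g=cv2.bilateralFilter(im,7,25,5);m=np.zeros((482,642),np.uint8)
    cv2.floodFill(g.copy(),m,seed,0,(tol,)*3,(tol,)*3,4|(255<<8)|cv2.FLOODFILL_MASK_ONLY|cv2.FLOODFILL_FIXED_RANGE)
    m=cv2.morphologyEx(m[1:-1,1:-1],cv2.MORPH_CLOSE,np.ones((5,5)))
    return max(cv2.findContours(m,0,cv2.CHAIN_APPROX_NONE)[0],key=cv2.contourArea)[:,0]
E
python3 - <<'E'
from m import *
p=cv2.imread("pics/hold.png")[:,:390]; p=cv2.resize(p,(130,190),interpolation=cv2.INTER_AREA)
im=np.zeros((480,640,3),np.uint8);im[205:395,265:395]=p
for q in[(355,300),(350,312),(365,295),(370,290)]:print(q,im[q[1],q[0]])
for tol in(10,14,18,24):
    c=meas(im,(352,306),tol);print(tol,len(c),cv2.contourArea(c),c.min(0),c.max(0),cv2.fitEllipse(cv2.convexHull(c)))
def pred(pit,c=(.518,-.141,.178),yaw=.113,n="side"):
    e=np.array([np.cos(yaw),np.sin(yaw),0]);f=np.array([-np.sin(yaw),np.cos(yaw),0])
    w=np.cos(pit)*np.array([0,0,1])+np.sin(pit)*f
    return np.array([proj(n,np.array(c)+.065*(np.cos(k)*e+np.sin(k)*w)) for k in np.linspace(0,2*np.pi,60)],np.float32)
for pit in(-.3,-.15,0,.15,.3):print("top leans +y",pit,cv2.fitEllipse(pred(pit)))
# row-wise grey profiles for edges
g=cv2.cvtColor(im,6)
for v in(285,295,305,312,318):print(v,g[v,332:392])
E
```

```text
(355, 300) [125 128 130]
(350, 312) [124 128 130]
(365, 295) [124 127 129]
(370, 290) [125 128 130]
10 250 1475.0 [298 277] [380 330] ((339.8650207519531, 303.41778564453125), (58.24797439575195, 90.00727081298828), 82.81964111328125)
14 266 1517.0 [296 277] [380 334] ((340.3994140625, 306.0383605957031), (57.42920684814453, 88.77362823486328), 71.81981658935547)
18 420 2458.0 [265 277] [380 364] ((320.3714599609375, 321.1980895996094), (63.32017517089844, 138.4453125), 59.67872619628906)
24 425 2673.5 [265 277] [381 366] ((320.3063049316406, 321.9275817871094), (63.058101654052734, 141.21072387695312), 59.598209381103516)
top leans +y -0.3 ((361.7831726074219, 292.61346435546875), (13.504589080810547, 64.32195281982422), 54.25021743774414)
top leans +y -0.15 ((361.6141052246094, 292.49053955078125), (21.79183006286621, 64.32142639160156), 50.02751541137695)
top leans +y 0 ((361.4563293457031, 292.4259033203125), (29.567079544067383, 64.27535247802734), 45.36760711669922)
top leans +y 0.15 ((361.3085632324219, 292.4410705566406), (36.66092300415039, 64.28230285644531), 40.00333023071
[... 663 characters left out ...]
32 131 132 132 132 132 133 130
 128 128 128 128 129 129 128 129 129 129 129 129 130 130 129 130 130 130
 129 129 128 129 136 149 156 156 156 156 155 154 153 152 151 152 154 156
 141 118 112 117 120 121]
312 [ 92 104 110 112 115 117 120 129 133 133 133 134 134 134 135 135 136 131
 128 129 129 129 129 129 129 129 129 130 129 129 129 137 147 151 154 156
 156 155 155 156 159 160 159 159 160 160 157 156 157 156 156 155 156 156
 154 156 156 135 111 102]
318 [ 83  83  84  84  84  84  85  84  84  86  99 115 122 131 137 138 138 134
 131 130 145 154 155 155 152 153 157 159 157 156 156 157 156 155 154 154
 154 156 155 154 152 152 155 157 157 157 156 155 155 156 156 155 155 154
 155 157 159 157 155 153]
```

```bash
python3 - <<'E'
from h import *
def pred(pit,off,c=(.518,-.141,.178),yaw=.107):
    e=np.array([np.cos(yaw),np.sin(yaw),0]);f=np.array([-np.sin(yaw),np.cos(yaw),0])
    w=np.cos(pit)*np.array([0,0,1])+np.sin(pit)*f;n=np.cross(e,w)
    return [proj("side",np.array(c)+off*n+.065*(np.cos(k)*e+np.sin(k)*w)) for k in np.linspace(0,2*np.pi,200)]
for pit in(-.2,-.1,0,.1,.2):
    P=np.float32(pred(pit,.006)+pred(pit,-.006));h=cv2.convexHull(P)
    o=[]
    for v in(285,295,305,312,318):
        u=[x for x in np.arange(325,395,.5) if cv2.pointPolygonTest(h,(float(x),float(v)),False)>0];o.append((u[0],u[-1]) if u else None)
    print(pit,[tuple(map(float,q)) if q else q for q in o],P.max(0)[1])
print("meas 352.5-? | 344.5-381 | ?-372.5 | ?-363 | 345-352")
E
```

```text
-0.2 [(351.0, 386.0), (341.0, 377.5), (335.0, 365.5), (336.5, 354.0), None] 316.1
-0.1 [(347.5, 386.5), (339.5, 380.0), (334.5, 369.5), (336.5, 360.0), None] 317.7
0 [(344.5, 387.0), (338.0, 382.0), (334.5, 373.0), (336.0, 365.0), (342.0, 353.5)] 319.2
0.1 [(342.0, 387.5), (337.0, 383.5), (334.5, 376.5), (336.5, 369.0), (342.0, 359.5)] 320.7
0.2 [(340.0, 388.0), (336.0, 385.0), (334.5, 379.0), (336.5, 372.5), (342.0, 364.5)] 322.0
meas 352.5-? | 344.5-381 | ?-372.5 | ?-363 | 345-352
```

```bash
python3 - <<'E'
from h import *
def pred(pit,off,c=(.518,-.141,.178),yaw=.107):
    e=np.array([np.cos(yaw),np.sin(yaw),0]);f=np.array([-np.sin(yaw),np.cos(yaw),0])
    w=np.cos(pit)*np.array([0,0,1])+np.sin(pit)*f;n=np.cross(e,w)
    return [proj("side",np.array(c)+off*n+.065*(np.cos(k)*e+np.sin(k)*w)) for k in np.linspace(0,2*np.pi,200)]
for off in(0,.004):
 for pit in(-.2,-.1,0,.1,.2):
    P=np.float32(pred(pit,off));h=cv2.convexHull(P)
    o=[]
    for v in(285,295,305,312,318):
        u=[x for x in np.arange(325,395,.5) if cv2.pointPolygonTest(h,(float(x),float(v)),False)>0];o.append((float(u[0]),float(u[-1])) if u else None)
    print(off,pit,o,P.max(0)[1])
E
```

```text
0 -0.2 [(356.0, 382.5), (345.0, 373.5), (337.5, 360.5), (336.5, 347.5), None] 313.8
0 -0.1 [(351.5, 383.5), (342.5, 376.5), (337.0, 365.5), (336.5, 354.5), None] 315.5
0 0 [(348.0, 384.5), (341.0, 378.5), (337.0, 369.5), (337.0, 360.0), None] 317.3
0 0.1 [(345.5, 385.0), (339.5, 380.5), (336.5, 373.0), (337.5, 365.0), (343.0, 353.0)] 318.9
0 0.2 [(343.0, 385.5), (338.0, 382.5), (336.5, 376.0), (337.5, 369.0), (342.0, 360.0)] 320.4
0.004 -0.2 [(359.0, 385.0), (348.0, 376.0), (339.5, 364.0), (337.0, 352.0), None] 315.3
0.004 -0.1 [(354.5, 385.5), (345.0, 378.5), (339.0, 368.5), (337.5, 358.0), None] 317.0
0.004 0 [(350.5, 386.0), (343.0, 380.5), (338.5, 372.0), (338.0, 363.5), (343.0, 350.5)] 318.6
0.004 0.1 [(347.5, 386.5), (341.0, 382.5), (338.0, 375.5), (338.0, 367.5), (342.0, 357.5)] 320.1
0.004 0.2 [(345.0, 387.0), (340.0, 384.0), (337.5, 378.0), (338.5, 371.5), (342.0, 363.0)] 321.5
```

With the rim about 4 mm on the hollow side, the outline matches an upright disc at the target to within 2 px. The handle is down and the saucer touches nothing, so I'm handing in.

```bash
python3 -c "
from plant import r
s=r.get_state();print(abs(s['qd']).max(),s['finger_force'],s['clock']);print(r.finish_job())"
```

```text
0.0036544817431177937 29.85658518577111 13.9
the job is handed in; nothing more can be done
None
```

I folded the handle down into its catches first, then took the white saucer out and handed in at 13.9 s of the 53 s. By my camera measurements it is upright, about 15 cm from the lens and centred on it, hollow side facing it; `finish_job` returned no verdict.

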